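# Index and clamp the revolving shoe anvil

## Robot

A 7-joint arm with a two-finger parallel gripper is mounted at the origin on the work surface. World frame = base frame: x ahead of the robot, y to its left, z up, the work surface at z = 0. Lengths are in m, angles in degrees, forces in N, time in s.
With the tool pointing down it reaches from about 0.425 to 0.875 m from the base axis. Payload 4.7 kg.
Tool frame: the origin (TCP) lies at the very end of the fingers, on their centre line; the grasp point (between the pads) lies 19 mm behind it; z points along the fingers, y is the direction in which the jaws open and shut (so a half turn about z gives the same grasp; the last joint's range is limited). The gripper opens to 87 mm and grips with 3 to 60 N. Pads are 19 mm wide; open, the fingers measure 117 mm over their backs; the gripper's body (75 mm by 190 mm) begins 51 mm behind the grasp point.
Start: joints at [-62.676, 18.392, -4.016, 83.108, 1.295, 78.541, -3.26], TCP at [0.29, 0.582, 0.223] pointing down, gripper open.
Joint ranges: [-163.93, 163.93], [-17.29, 119.83], [-79.2, 71.16], [3.27, 140.29], [-89.18, 269.18], [5.43, 117.66], [-154.24, 154.24]. Speed limits (degrees/s): [147.25, 147.25, 180, 180, 180, 180, 180].

## Interface

Orientations are given as [roll, pitch, yaw] about the fixed x, y, z axes, in that order (R = Rz(yaw) Ry(pitch) Rx(roll)).
In Python, from rig import ctrl gives the robot as it stands. The module is installed in compiled form; this text tells all that it offers.
- The arm moves only by the tool apply_moves, never from a script. Its argument "deltas" is text: rows parted by semicolons, each of 7 numbers parted by spaces: the turn, a rotation vector about the tool's x, y, z in rad, then the shift along the tool's x, y, z in m, then the finger opening in m, from 0 to 0.087. In form: wx wy wz x y z fingers; .... A call has exactly 10 rows; each row is the pose to reach, as a shift and turn from the pose commanded when the call began, along the tool's axes at that moment; what a row does not reach only later rows make up. A row lasts 1/12 s, in which the tool goes at most 41.7 mm and 7.16 degrees, less where a joint would pass 70% of its speed; a pose out of reach is approached as far as the arm can. A call with a gripper value outside its range is refused whole. The fingers move at their own pace and stop on an object; the grip force is fixed at half the most. Time passes only in rows, so rows that repeat a pose let the fingers close, or fill a call up. It gives the time, the measured TCP pose, the force and the opening at its end, in the units of the state.
- ctrl.get_obs(): the state, without advancing time (a new reading comes with each control period).
- ctrl.read_camera(name): name is "side" or "top" or "wrist"; returns (picture, depth): 400x640x3 uint8, red, green, blue; 400x640 float32, m along the optical axis (not along the pixel's ray), 0 where there is no reading.
- ctrl.get_calibration(name): a dict with "fx", "fy", "cx", "cy" (pixels), "D" ([k1, k2, p1, p2, k3] as OpenCV has them; the pictures are not rectified), "view" (4x4, takes a point from world to camera coordinates); the wrist camera has in their place "hand_eye" (4x4, takes a point from camera to tool coordinates, whose origin is the TCP and whose axes are the flange's). Camera axes: x right, y down, z forward; pixel columns grow to the right and rows downward; lengths in m; the calibration is good to about 2 mm. A picture is of the moment at which its call begins: read the wrist's pose just before it. get_calibration takes no time and is no camera call.
- ctrl.sign_off(): hands the job in, once; it reports no verdict.
The state is a dict: "time": time; "qpos": joint angles; "qd": joint speeds; "tau": joint torques, N m; "eef_pos": TCP position; "ee_rot": TCP orientation; "contact_force": force on the tool from outside, world axes, zero at the start; "wrist_torque": the same for the moment, N m; "gripper_width": finger opening in m.
Only numpy, scipy, OpenCV 4.12 (cv2) and the standard library are available. Lean on these libraries where they do the work, as an engineer would, in place of code of your own. Each camera call takes 0.05 s, during which the arm holds its last target. There are 200 camera calls.

## Task

Get the revolving shoe anvil ready for heel work: with a fingertip, push its arms round until the small round heel stake stands centred over the support post, and only then push the clamp lever round counter-clockwise, fully home against its stop pin. Push gently, do not grip anything or lift the anvil head off its seat, and leave everything else on the bench where it is.

Things in the scene. Friction and masses are not known exactly. Their poses are not given: they have to be found in the camera images.
- anvil: dark green enamelled steel base plate of the revolving shoe anvil, 120 x 360 x 12 mm, fixed to the bench (it may stand at any yaw within about 0.35 rad). Origin on the turning axis of the anvil head at bench height, z up; the plate's long direction is its y axis: the support post stands at +y, the lever at -y
- axis (a point): point on the vertical turning axis of the anvil head, 92 mm above the bench, half-way up the arms. The head is a hub 48 mm across (its nut is the highest point, 122 mm above the bench) with three dark steel arms 120 degrees apart, each a bar 18 mm wide, its underside 80 mm and its top 104 mm above the bench
- large_foot (a point): centre of the top of the large sole-shaped dark steel foot on the head, 93 mm from the turning axis, 112 mm above the bench. The foot reaches from radius 45 to 140 mm, 60 mm wide at the toe. Its arm is the next one counter-clockwise from the heel stake's arm, seen from above
- middle_foot (a point): centre of the top of the middle sole-shaped dark steel foot on the head, 93 mm from the turning axis, 112 mm above the bench. The foot reaches from radius 50 to 130 mm, 44 mm wide at the toe. Its arm is the next one clockwise from the heel stake's arm
- heel (a point): centre of the top face of the small round dark steel heel stake, 38 mm across, 112 mm from the turning axis, 112 mm above the bench; it ends one arm, whose bar is bare from radius 24 to 93 mm. Turns with the head
- post_top (a point): centre of the top of the support post, a fixed upright block on the base with a pale aluminium square cap 44 x 44 mm, 112 mm from the turning axis, its top 74 mm above the bench, so that arms and feet pass over it with 6 mm of air or more
- head (a joint): angle of the anvil head, rad, growing counter-clockwise seen from above. At 0 (and at any full turn, 6.283) the heel stake is exactly over the post. Starts anywhere from 0.8 to 5.45. Turns either way without end stop in reach, with about 0.15 N m of friction (2 N at 85 mm), and stays where it is left
- head_lift (a joint): height of the head above its seat on the spindle, m; 0 when seated. The head (1.5 kg) is only dropped on and can be lifted off, which must not happen
- lever_pivot (a point): point on the clamp lever's vertical pivot, 85 mm above the bench, 160 mm from the turning axis of the head, on the opposite side from the post
- lever_ball (a point): centre of the black ball (26 mm across) at the free end of the clamp lever, 80 mm from the pivot, 85 mm above the bench. The lever bar is 14 mm wide, 18 mm high (76 to 94 mm above the bench), level.
- stop_pin (a point): top of the thin upright steel stop pin of the clamp lever, 10 mm across, 93 mm high, fixed on the base on the head side of the clamped lever, 45 mm out from the pivot and 13 mm towards the head
- lever (a joint): angle of the clamp lever, rad: 0 is open, pointing straight away from the head (the base's -y); it swings counter-clockwise seen from above to 1.57, clamped, where it points along the base's +x and lies against the stop pin. Starts open, 0 to 0.3. Needs about 2 N at 60 mm from the pivot and stays where it is left
- tack_tin: bystander, to be left alone: open aluminium tack tin, 60 mm across, 42 mm high, standing beside the base plate under the sweep of the anvil's arms. Origin at its underside
- heel_block: bystander, to be left alone: wooden heel block 60 x 55 x 30 mm lying beside the base plate, under the sweep of the arms. Origin at its underside
- glue_jar: bystander, to be left alone: amber glue jar with black lid, 54 mm across, 75 mm high, standing near the lever. Origin at its underside
- awl: bystander, to be left alone: wood-handled awl, 150 mm long, lying. Origin at its underside
- hammer: bystander, to be left alone: hammer, 260 mm long, lying. Origin at its underside
- last: bystander, to be left alone: pale wooden shoe last, about 230 mm long, 75 mm high, lying on its sole. Origin at its underside
- whetstone: bystander, to be left alone: black whetstone slab 70 x 170 x 28 mm, lying. Origin at its underside

How it is judged:
By the outcome, as a careful person would: the job done as asked, in the order asked, and still so for the second after the job is handed in, with the robot touching nothing.
It also fails if it takes over 70 s, if anything falls off the work surface, if the arm or the gripper's body presses on something with over 40 N, if the wrist force passes 120 N, or if a joint passes its speed limit or range.

## Working session

There is one attempt and no reset: what is moved stays moved. The work goes in short steps, Python scripts to look and compute and a tool call to move; the robot and the scene stay as the last step left them, time stands still between calls to the robot, and variables do not carry over. Pictures are saved under pics/ and viewed, about 8 in all and at most 12, crops included, and the job is handed in when it is done.

Besides the shell and the picture viewer there is one more tool, called as name(argument=value, ...) on one line, values as JSON. apply_moves: Moves the arm, as the interface text tells. Its arguments: {"type":"object","properties":{"deltas":{"type":"string"}},"required":["deltas"]}

```bash
mkdir -p pics; cat > h.py <<'E'
import numpy as np,cv2
from rig import ctrl
from scipy.spatial.transform import Rotation as R
def shot(n,tag):
    im,d=ctrl.read_camera(n); cv2.imwrite(f'pics/{tag}.png',im[:,:,::-1]); np.save(f'pics/{tag}.npy',d); return im,d
def ray(n,u,v):
    c=ctrl.get_calibration(n);K=np.array([[c['fx'],0,c['cx']],[0,c['fy'],c['cy']],[0,0,1]])
    p=cv2.undistortPoints(np.array([[[u,v]]],float),K,np.array(c['D'],float))[0,0]
    V=np.linalg.inv(np.array(c['view'])); return V[:3,3],V[:3,:3]@np.array([p[0],p[1],1])
def atz(n,u,v,z):
    o,d=ray(n,u,v); return o+d*(z-o[2])/d[2]
def atd(n,u,v,dep):
    o,d=ray(n,u,v); return o+d*dep
def proj(n,P):
    c=ctrl.get_calibration(n);K=np.array([[c['fx'],0,c['cx']],[0,c['fy'],c['cy']],[0,0,1]]);V=np.array(c['view'])
    return cv2.projectPoints(np.atleast_2d(np.array(P,float)),cv2.Rodrigues(V[:3,:3])[0],V[:3,3],K,np.array(c['D'],float))[0][:,0]
E
python3 - <<'E'
from h import *
for n in('top','side'): shot(n,n+'0'); print(n,np.linalg.inv(np.array(ctrl.get_calibration(n)['view'])).round(3).tolist())
o=ctrl.get_obs();print(o['time'],o['eef_pos'],o['ee_rot'],o['contact_force'])
E
```

```text
top [[0.023, -0.988, 0.154, 0.439], [-1.0, -0.024, -0.006, 0.03], [0.01, -0.154, -0.988, 1.12], [0.0, 0.0, 0.0, 1.0]]
side [[0.955, -0.217, 0.203, 0.396], [-0.297, -0.683, 0.667, -0.603], [-0.006, -0.697, -0.717, 0.779], [0.0, 0.0, 0.0, 1.0]]
0.1 [0.29002456 0.58111991 0.22155188] [-1.79897158e+02  5.57358243e-03  1.53483601e+02] [ 0.39267836 -0.36308508 -0.33784352]
```

View pics/top0.png

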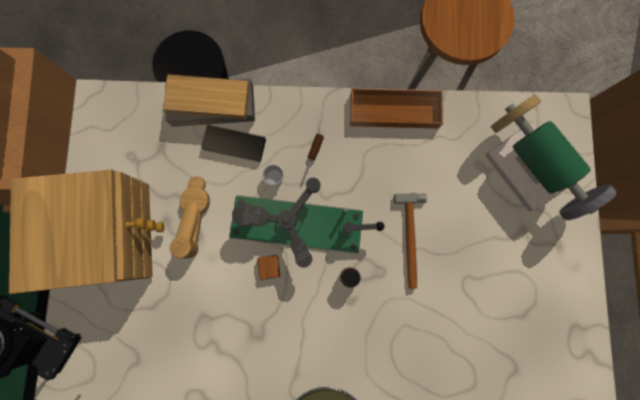

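View pics/side0.png

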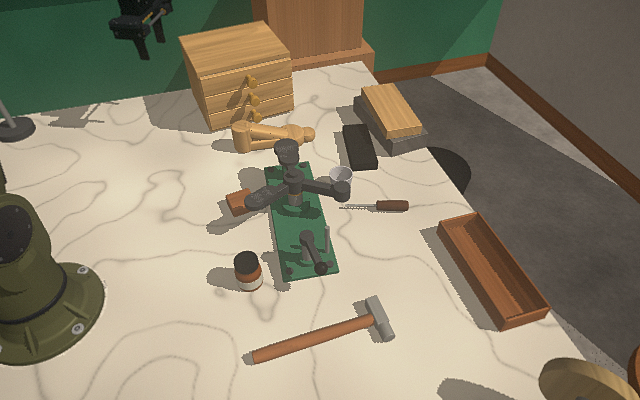

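Top: the anvil hub is near (288,217), the post to the left under the large foot (250,216), the heel stake at about (313,185), the middle foot at (303,255), and the lever ball at (380,226). The tin is at (272,175), the block at (268,267) and the jar at (350,278). The drawer cabinet is at left.

```bash
python3 - <<'E'
from h import *
im=cv2.imread('pics/top0.png');cv2.imwrite('pics/top0c.png',cv2.resize(im[155:295,220:400],None,fx=4.4,fy=4.2857,interpolation=cv2.INTER_CUBIC))
print(atz('top',288,217,.122),atz('top',313,185,.112),atz('top',380,226,.085))
E
```

```text
[0.54718434 0.10904258 0.122     ] [0.63212422 0.04884162 0.112     ] [ 0.53344946 -0.12706658  0.085     ]
```

View pics/top0c.png

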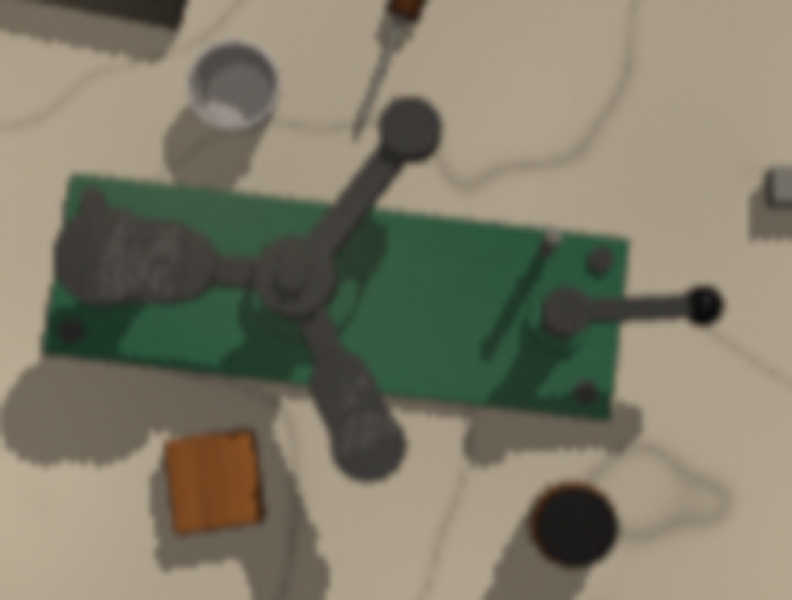

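```bash
cat > fit.py <<'E'
from h import *
from scipy.optimize import least_squares
def model(p):
    x,y,yaw,h,l,off=p
    B=lambda a,b,z:[x+a*np.cos(yaw)-b*np.sin(yaw),y+a*np.sin(yaw)+b*np.cos(yaw),z]
    return np.array([B(.06,.18+off,.012),B(.06,-.18+off,.012),B(-.06,-.18+off,.012),B(-.06,.18+off,.012),B(0,0,.122),
     B(-.112*np.sin(h),.112*np.cos(h),.112),B(.08*np.sin(l),-.16-.08*np.cos(l),.085),B(.045,-.147,.093),B(0,-.16,.094)])
E
python3 - <<'E'
from fit import *
px=np.array([(70,176),(628,240),(608,418),(43,354),(292,277),(410,128),(703,305),(553,238),(567,310)])/[4.4,4.2857]+[220,155]
f=lambda p:(proj('top',model(p))-px).ravel()
r=least_squares(f,[.55,.11,-.1,4,.1,-.03]);p=r.x
print(p.round(4));print(f(p).reshape(-1,2).round(2));print(model(p).round(4))
s=proj('side',model(p));print(s.round(1))
im=cv2.imread('pics/side0.png')
for q in s: cv2.circle(im,tuple(int(v*16) for v in q),24,(0,0,255),1,cv2.LINE_AA,4)
cv2.imwrite('pics/s1.png',cv2.resize(im[120:320,190:410],None,fx=3,fy=3))
for n,u,v,z in(('tin',272.5,174.5,.042),('block',268.5,267,.03),('jar',350.5,277.5,.075)):print(n,atz('top',u,v,z))
print(np.array(ctrl.get_obs()['qpos']).round(1))
E
```

```text
[ 0.5414  0.1131 -0.0939  4.1887  0.1763 -0.0201]
[[-0.52 -0.59]
 [ 0.63 -0.51]
 [ 0.8   1.07]
 [-0.98  0.67]
 [-0.08 -0.36]
 [ 0.05 -0.07]
 [-0.22  0.02]
 [ 0.16 -0.66]
 [ 0.16  0.36]]
[[ 0.6161  0.2667  0.012 ]
 [ 0.5823 -0.0917  0.012 ]
 [ 0.4629 -0.0804  0.012 ]
 [ 0.4966  0.278   0.012 ]
 [ 0.5414  0.1131  0.122 ]
 [ 0.6327  0.0483  0.112 ]
 [ 0.5329 -0.1259  0.085 ]
 [ 0.5724 -0.0375  0.093 ]
 [ 0.5264 -0.0462  0.094 ]]
[[308.  160. ]
 [339.1 269.6]
 [282.3 279.7]
 [262.9 166.4]
 [292.8 172. ]
 [341.3 186. ]
 [320.9 267.7]
 [326.7 226.7]
 [306.1 234.7]]
tin [0.67211155 0.16210429 0.042     ]
block [0.42149516 0.16353695 0.03      ]
jar [ 0.40042581 -0.05289283  0.075     ]
[-62.7  18.4  -4.   83.2   1.3  78.5  -3.3]
```

View pics/s1.png

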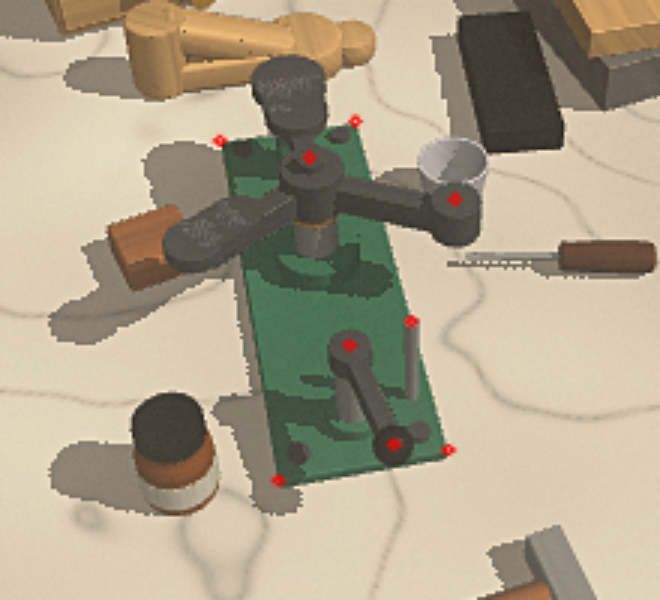

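The side-view projections agree with the fit: the hub, heel, pivot, ball and pin all land on target. Head is about 4.189, lever about 0.18. I'll check the cabinet clearance for the approach.

```bash
cat >> h.py <<'E'
def cloud(n,d):
    v,u=np.nonzero(d>0);c=ctrl.get_calibration(n);K=np.array([[c['fx'],0,c['cx']],[0,c['fy'],c['cy']],[0,0,1]])
    p=cv2.undistortPoints(np.stack([u,v],1)[:,None].astype(float),K,np.array(c['D'],float))[:,0]
    z=d[v,u][:,None];V=np.linalg.inv(np.array(c['view']));return np.hstack([p*z,z])@V[:3,:3].T+V[:3,3]
def go(P,yaw=None):
    "world target -> tool-axes shift and turn from current measured pose"
    o=ctrl.get_obs();Rt=R.from_euler('xyz',o['ee_rot'],degrees=True)
    w=(Rt.inv()*R.from_euler('xyz',[180,0,180 if yaw is None else yaw],degrees=True)).as_rotvec()
    return w.round(4),Rt.inv().apply(np.array(P)-o['eef_pos']).round(4)
E
python3 - <<'E'
from h import *
d=np.load('pics/top0.npy');c=cloud('top',d)
m=(c[:,0]>.3)&(c[:,0]<.75)&(c[:,1]>.3)&(c[:,1]<.9)
for z in(.05,.1,.15,.2,.25,.3,.35):
    q=c[m&(c[:,2]>z)&(c[:,2]<z+.05)]
    if len(q):print(z,len(q),q.min(0).round(3),q.max(0).round(3))
for P in([.29,.581,.40],[.40,.36,.40],[.50,.15,.35],[.572,.039,.25],[.572,.039,.20],[.572,.039,.09]):print(P,*go(P))
E
```

```text
0.05 1584 [0.359 0.36  0.05 ] [0.643 0.693 0.1  ]
0.1 1013 [0.359 0.447 0.1  ] [0.643 0.696 0.15 ]
0.15 13429 [0.359 0.447 0.15 ] [0.644 0.745 0.197]
0.2 75 [0.302 0.615 0.218] [0.326 0.625 0.25 ]
0.25 97 [0.3   0.515 0.252] [0.363 0.64  0.3  ]
0.3 863 [0.3   0.513 0.3  ] [0.364 0.642 0.35 ]
0.35 292 [0.3   0.523 0.351] [0.33  0.575 0.4  ]
[0.29, 0.581, 0.4] [-1.800e-03 -3.000e-04 -4.628e-01] [-0.     -0.0004 -0.1784]
[0.4, 0.36, 0.4] [-1.800e-03 -3.000e-04 -4.628e-01] [-0.1971 -0.1491 -0.1782]
[0.5, 0.15, 0.35] [-1.800e-03 -3.000e-04 -4.628e-01] [-0.3804 -0.2923 -0.1279]
[0.572, 0.039, 0.25] [-1.800e-03 -3.000e-04 -4.628e-01] [-0.4943 -0.3593 -0.0278]
[0.572, 0.039, 0.2] [-1.800e-03 -3.000e-04 -4.628e-01] [-0.4943 -0.3592  0.0222]
[0.572, 0.039, 0.09] [-1.800e-03 -3.000e-04 -4.628e-01] [-0.4943 -0.359   0.1322]
```

apply_moves(deltas="0 0 0 0 0 -0.03 0; 0 0 0 0 0 -0.06 0; 0 0 0 0 0 -0.09 0; 0 0 0 -0.02 -0.015 -0.11 0; 0 0 -0.05 -0.045 -0.035 -0.12 0; 0 0 -0.11 -0.07 -0.055 -0.12 0; 0 0 -0.17 -0.1 -0.075 -0.12 0; 0 0 -0.23 -0.13 -0.1 -0.12 0; 0 0 -0.29 -0.16 -0.125 -0.12 0; 0 0 -0.35 -0.19 -0.15 -0.12 0")

```text
time: 0.93
eef_pos: [0.3936, 0.3606, 0.3421]
ee_rot: [-180.0, -0.0, 173.7]
contact_force: [1.1, -0.0, -0.1]
gripper_width: 0.0283
```

```bash
python3 - <<'E'
from h import *
o=ctrl.get_obs();print(o['eef_pos'],o['ee_rot'],np.array(o['qpos']).round(0),o['time'],o['gripper_width'])
for P in([.572,.039,.25],[.572,.039,.18]):print(P,*go(P))
E
```

```text
[0.39359122 0.36062445 0.3421317 ] [-1.79974257e+02 -2.08962922e-02  1.73717396e+02] [-48.   2.   3.  88.  -0.  89.  38.] 0.9333 0.02834793202880795
[0.572, 0.039, 0.25] [-0.0004 -0.0004 -0.1097] [-0.2126 -0.3001  0.0922]
[0.572, 0.039, 0.18] [-0.0004 -0.0004 -0.1097] [-0.2126 -0.3001  0.1622]
```

apply_moves(deltas="0 0 -0.02 -0.02 -0.03 0.005 0; 0 0 -0.04 -0.043 -0.06 0.015 0; 0 0 -0.06 -0.064 -0.09 0.03 0; 0 0 -0.08 -0.086 -0.12 0.045 0; 0 0 -0.1 -0.107 -0.15 0.06 0; 0 0 -0.11 -0.128 -0.18 0.075 0; 0 0 -0.11 -0.15 -0.21 0.09 0; 0 0 -0.11 -0.17 -0.24 0.105 0; 0 0 -0.11 -0.192 -0.27 0.12 0; 0 0 -0.11 -0.212 -0.3 0.13 0")

```text
time: 1.77
eef_pos: [0.57, 0.0389, 0.2107]
ee_rot: [-180.0, -0.1, 179.8]
contact_force: [0.1, 0.4, 0.9]
gripper_width: 0.0004
```

```bash
python3 - <<'E'
from h import *
o=ctrl.get_obs();print(o['eef_pos'],o['ee_rot'],np.array(o['qpos']).round(0),o['time'],o['gripper_width'])
print(*go([.572,.039,.09]))
im,d=shot('wrist','w1');print(ctrl.get_calibration('wrist')['hand_eye'])
E
```

```text
[0.56998701 0.03886534 0.21074202] [-1.79981976e+02 -9.99470710e-02  1.79847533e+02] [-26.   9.  21.  96.  -4.  75.  86.] 1.7667 0.00038804054741768413
[-0.0003 -0.0017 -0.0027] [-0.0022  0.0002  0.1207]
[[ 6.50983593e-04 -9.53233669e-01 -3.02233599e-01  8.41765077e-02]
 [ 9.99999017e-01  9.95954548e-04 -9.87297431e-04  1.01155780e-03]
 [ 1.24213608e-03 -3.02232659e-01  9.53233380e-01 -1.62256703e-01]
 [ 0.00000000e+00  0.00000000e+00  0.00000000e+00  1.00000000e+00]]
```

View pics/w1.png

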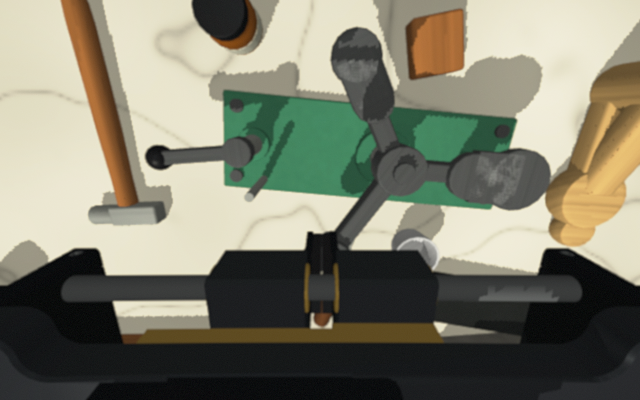

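Wrist view: the fingers are closed at (322,245). The heel arm lies ahead and to their right, (345,240) to (400,170), and there is only bench and plate beneath the tip. Going down.

apply_moves(deltas="0 0 0 0 0 0.02 0; 0 0 0 0 0 0.04 0; 0 0 0 0 0 0.06 0; 0 0 0 0 0 0.08 0; 0 0 0 0 0 0.095 0; 0 0 0 -0.002 0 0.105 0; 0 0 0 -0.002 0 0.112 0; 0 0 0 -0.002 0 0.117 0; 0 0 0 -0.002 0 0.12 0; 0 0 0 -0.002 0 0.12 0")

```text
time: 2.65
eef_pos: [0.5722, 0.0407, 0.0925]
ee_rot: [180.0, -0.0, 179.8]
contact_force: [0.5, 0.6, 0.8]
gripper_width: 0.0002
```

```bash
cat > arc.py <<'E'
import sys
from h import *
A=np.array([.5414,.1131]);r=.068
def c(ang,b=.010,a=.0095): # finger centre when the arm points along ang (deg)
    t=np.radians(ang);e=np.array([np.cos(t),np.sin(t)]);d=np.array([-e[1],e[0]])
    return A+r*e-(.009+a*abs(d[0])+b*abs(d[1]))*d
if __name__=='__main__':
    for ang in map(float,sys.argv[2:]): print(ang,go([*c(ang),float(sys.argv[1])])[1])
    o=ctrl.get_obs();print(o['eef_pos'].round(4),o['ee_rot'],o['contact_force'])
E
python3 arc.py .09 -45 -40 -35.4 -30 -25 -20 -15 -10 -5 0 
```

```text
-45.0 [-0.0011  0.0082  0.0025]
-40.0 [-0.0066  0.0113  0.0025]
-35.4 [-0.0115  0.0146  0.0025]
-30.0 [-0.0168  0.019   0.0025]
-25.0 [-0.0214  0.0237  0.0025]
-20.0 [-0.0256  0.0289  0.0025]
-15.0 [-0.0293  0.0345  0.0025]
-10.0 [-0.0325  0.0405  0.0025]
-5.0 [-0.0351  0.0469  0.0025]
0.0 [-0.037   0.0535  0.0025]
[0.5722 0.0407 0.0925] [ 1.79997589e+02 -5.42549891e-04  1.79840670e+02] [0.50392716 0.64874467 0.80424221]
```

Start the push gently, about 5 degrees per row.

apply_moves(deltas="0 0 0 -0.001 0.008 0.002 0; 0 0 0 -0.0065 0.011 0.002 0; 0 0 0 -0.0115 0.0145 0.002 0; 0 0 0 -0.017 0.019 0.002 0; 0 0 0 -0.0215 0.0235 0.002 0; 0 0 0 -0.0255 0.029 0.002 0; 0 0 0 -0.0295 0.0345 0.002 0; 0 0 0 -0.0325 0.0405 0.002 0; 0 0 0 -0.035 0.047 0.002 0; 0 0 0 -0.037 0.0535 0.002 0")

```text
time: 3.48
eef_pos: [0.6097, 0.0944, 0.0905]
ee_rot: [-180.0, 0.0, 179.8]
contact_force: [-1.9, -1.4, 0.0]
gripper_width: 0.0006
```

```bash
python3 arc.py .09 5 10 15 20 25 30 35 40 45 50
```

```text
5.0 [-0.0012  0.0049  0.0005]
10.0 [-0.0022  0.0103  0.0005]
15.0 [-0.0028  0.0159  0.0005]
20.0 [-0.003   0.0216  0.0005]
25.0 [-0.0026  0.0274  0.0005]
30.0 [-0.0017  0.0333  0.0005]
35.0 [-0.0003  0.0392  0.0005]
40.0 [0.0017 0.045  0.0005]
45.0 [0.0042 0.0507 0.0005]
50.0 [0.0073 0.0562 0.0005]
[0.6097 0.0944 0.0905] [-1.79982994e+02  5.54309294e-03  1.79826350e+02] [-1.85714193 -1.42712379  0.01257696]
```

apply_moves(deltas="0 0 0 -0.001 0.005 0 0; 0 0 0 -0.002 0.0105 0 0; 0 0 0 -0.003 0.016 0 0; 0 0 0 -0.003 0.0215 0 0; 0 0 0 -0.0025 0.0275 0 0; 0 0 0 -0.0015 0.0335 0 0; 0 0 0 0 0.039 0 0; 0 0 0 0.0015 0.045 0 0; 0 0 0 0.004 0.0505 0 0; 0 0 0 0.007 0.056 0 0")

```text
time: 4.32
eef_pos: [0.6027, 0.1507, 0.0908]
ee_rot: [180.0, 0.1, 179.8]
contact_force: [0.0, -3.0, 0.3]
gripper_width: 0.0001
```

```bash
python3 - <<'E'
from h import *
im,d=shot('top','top2');cv2.imwrite('pics/top2c.png',cv2.resize(im[155:295,220:400,::-1],None,fx=4.4,fy=4.2857,interpolation=cv2.INTER_CUBIC))
E
python3 arc.py .09 50 55 60 65 70 75 80
```

```text
50.0 [-0.0008 -0.0023  0.0007]
55.0 [0.0029 0.003  0.0007]
60.0 [0.0071 0.008  0.0007]
65.0 [0.0118 0.0126 0.0008]
70.0 [0.017  0.0168 0.0008]
75.0 [0.0227 0.0205 0.0008]
80.0 [0.0287 0.0236 0.0008]
[0.6017 0.1529 0.0907] [1.79883210e+02 1.07332413e-03 1.79942781e+02] [-0.21018152 -0.18109522  0.78529983]
```

View pics/top2c.png

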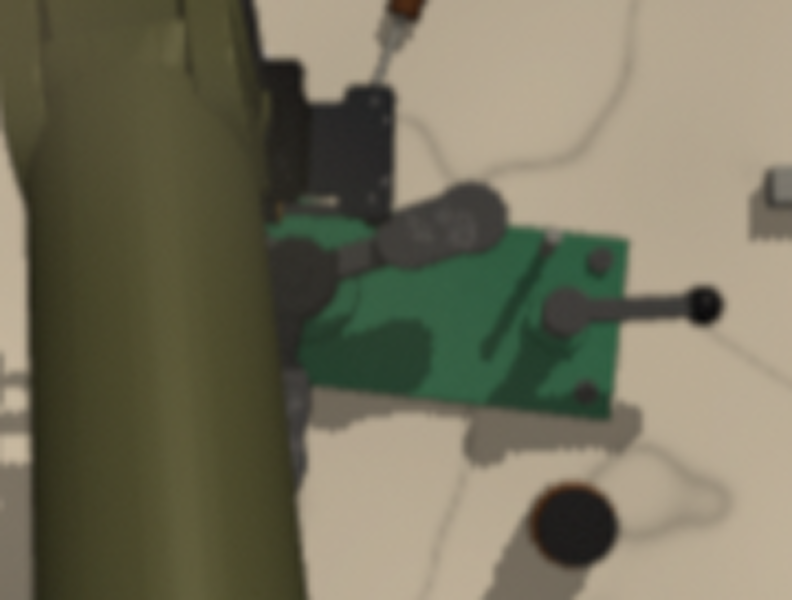

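The middle foot now points to about -70 degrees, so the heel arm is at about 50 degrees, as planned. Continue to about 80.

apply_moves(deltas="0 0 0 0 -0.001 0 0; 0 0 0 0.002 0.002 0 0; 0 0 0 0.004 0.004 0 0; 0 0 0 0.007 0.008 0 0; 0 0 0 0.0095 0.0105 0 0; 0 0 0 0.012 0.0125 0 0; 0 0 0 0.0145 0.0145 0 0; 0 0 0 0.017 0.017 0 0; 0 0 0 0.02 0.0185 0 0; 0 0 0 0.0225 0.0205 0 0")

```text
time: 5.2
eef_pos: [0.5798, 0.1708, 0.0906]
ee_rot: [180.0, 0.0, 179.8]
contact_force: [2.7, -1.7, -0.1]
gripper_width: 0.0005
```

```bash
python3 - <<'E'
from h import *
im,d=shot('side','s2');cv2.imwrite('pics/s2c.png',cv2.resize(im[110:290,210:390,::-1],None,fx=3.3,fy=3.3,interpolation=cv2.INTER_CUBIC))
E
python3 arc.py .09 75 78 80 82 84.6
```

```text
75.0 [0.     0.0017 0.0006]
78.0 [0.0036 0.0036 0.0006]
80.0 [0.0061 0.0048 0.0006]
82.0 [0.0086 0.0059 0.0006]
84.6 [0.012  0.0072 0.0006]
[0.5791 0.1717 0.0906] [ 1.79945496e+02 -3.96089786e-02  1.79879130e+02] [-0.12667565  0.38512076 -0.12705907]
```

View pics/s2c.png

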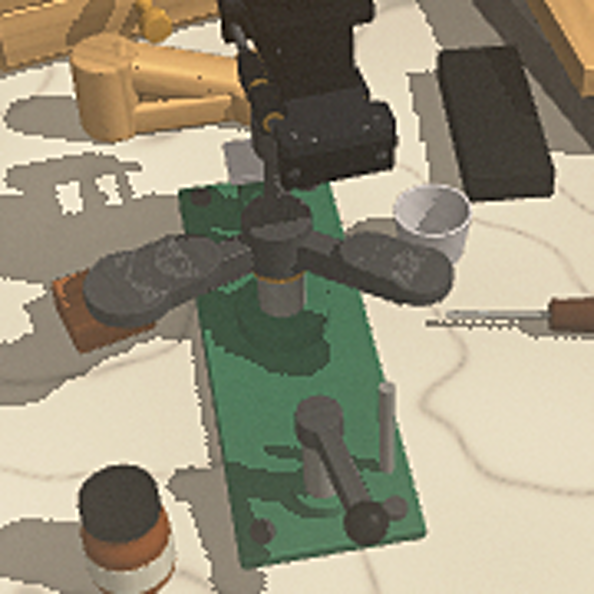

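apply_moves(deltas="0 0 0 0.001 0.001 0 0; 0 0 0 0.003 0.003 0 0; 0 0 0 0.005 0.004 0 0; 0 0 0 0.007 0.005 0 0; 0 0 0 0.0085 0.006 0 0; 0 0 0 0.0095 0.0065 0 0; 0 0 0 0.0095 0.0065 0 0; 0 0 0 0.003 0.004 0 0; 0 0 0 -0.006 0 0 0; 0 0 0 -0.012 -0.002 0 0")

```text
time: 6.08
eef_pos: [0.593, 0.1682, 0.0906]
ee_rot: [180.0, 0.0, 179.8]
contact_force: [-0.3, 0.4, 1.1]
gripper_width: 0.0007
```

apply_moves(deltas="0 0 0 0 0 -0.02 0; 0 0 0 0 0 -0.05 0; 0 0 0 0 0 -0.08 0; 0 0 0 0 -0.03 -0.09 0; 0 0 0 0 -0.07 -0.09 0; 0 0 0 0 -0.11 -0.09 0; 0 0 0 0.02 -0.15 -0.09 0; 0 0 0 0.05 -0.19 -0.09 0; 0 0 0 0.08 -0.23 -0.09 0; 0 0 0 0.1 -0.265 -0.09 0")

```text
time: 6.92
eef_pos: [0.4998, -0.0825, 0.1805]
ee_rot: [180.0, -0.0, 179.8]
contact_force: [0.7, -1.4, 0.4]
gripper_width: 0.0005
```

```bash
python3 - <<'E'
from h import *
o=ctrl.get_obs();print(o['time'],o['eef_pos'],o['contact_force'],o['qpos'].round(0))
im,d=shot('top','top3');cv2.imwrite('pics/top3c.png',cv2.resize(im[155:295,220:400,::-1],None,fx=4.4,fy=4.2857,interpolation=cv2.INTER_CUBIC))
E
```

```text
6.9167 [ 0.49979963 -0.08249348  0.18047951] [ 0.66555282 -1.41848988  0.38493945] [-20.   2.  27. 107.  -1.  71.  97.]
```

View pics/top3c.png

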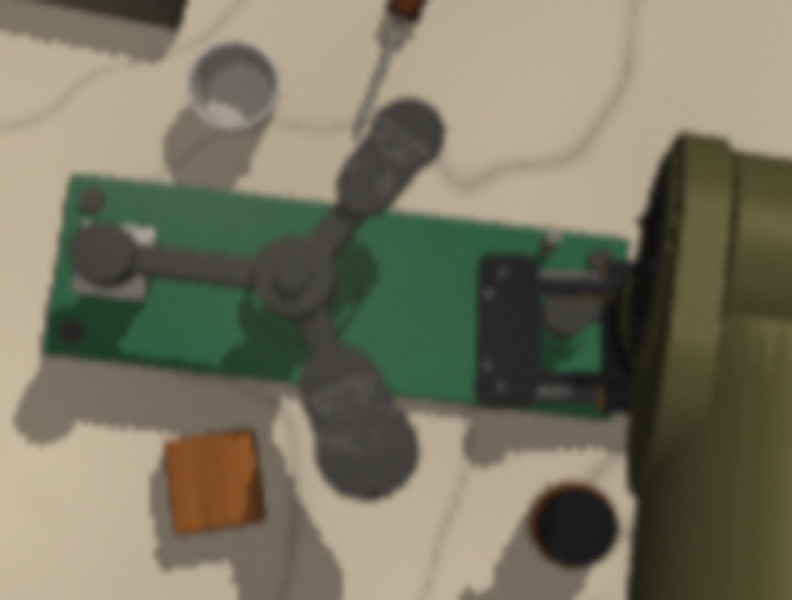

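```bash
python3 - <<'E'
from fit import *
d=np.load('pics/top3.npy');c=cloud('top',d);A=np.array([.5414,.1131])
m=(np.linalg.norm(c[:,:2]-[.552,.2246],axis=1)<.03)&(c[:,2]>.1)
q=c[m];print(len(q),np.percentile(q[:,2],[5,50,95]))
q=q[q[:,2]>.108];print(len(q),q.mean(0),'mid',(q.max(0)+q.min(0))/2)
m=np.hypot(*(c[:,:2]-A).T)<.02;n=c[m&(c[:,2]>.116)];print('nut',len(n),n.mean(0),(n.max(0)+n.min(0))/2)
m=(abs(c[:,0]-.552)<.04)&(abs(c[:,1]-.2246)<.04)&(abs(c[:,2]-.074)<.006);print('cap',m.sum(),c[m].min(0),c[m].max(0))
for a in(80,82,83,84,84.62):
    t=np.radians(a);P=[A[0]+.112*np.cos(t),A[1]+.112*np.sin(t),.112];print(a,P,(proj('top',P)[0]-[220,155])*[4.4,4.2857])
yaw=-.0939
k=[[A[0]+x*np.cos(yaw)-y*np.sin(yaw),A[1]+x*np.sin(yaw)+y*np.cos(yaw),.074] for x,y in((.022,.09),(-.022,.09),(-.022,.134),(.022,.134))]
print('cap corners pred',((proj('top',k)-[220,155])*[4.4,4.2857]).round(1).tolist())
E
```

```text
216 [0.10200429 0.11118069 0.11440817]
172 [0.55576344 0.22449266 0.11172899] mid [0.55597445 0.22014232 0.11203292]
nut 61 [0.5419726  0.11492767 0.1208545 ] [0.53730391 0.11436745 0.12072422]
cap 76 [0.53196432 0.20239625 0.06984357] [0.57876331 0.24865058 0.0786825 ]
80 [np.float64(0.5608485958986962), np.float64(0.22339846833736732), 0.112] [102.18053179 240.02461257]
82 [np.float64(0.5569873873075273), np.float64(0.22401002369905587), 0.112] [100.75044422 246.49950432]
83 [np.float64(0.5550493664613765), np.float64(0.2242651689838281), 0.112] [100.12241629 249.75443419]
84 [np.float64(0.5531071878859772), np.float64(0.2244864522812466), 0.112] [ 99.55273029 253.01971688]
84.62 [np.float64(0.5519012085817371), np.float64(0.22460661244214558), 0.112] [ 99.22892454 255.04896011]
cap corners pred [[153.2, 231.0], [142.6, 302.1], [68.9, 293.7], [80.0, 222.6]]
```

By eye the heel looks just short of the post's centre. A closer wrist view will pin the angle down.

apply_moves(deltas="0 0 0 -0.01 0.03 -0.01 0; 0 0 0 -0.02 0.06 -0.01 0; 0 0 0 -0.03 0.09 -0.01 0; 0 0 0 -0.045 0.12 -0.01 0; 0 0 0 -0.06 0.15 -0.01 0; 0 0 0 -0.075 0.18 -0.01 0; 0 0 0 -0.09 0.21 -0.01 0; 0 0 0 -0.09 0.24 -0.01 0; 0 0 0 -0.09 0.25 -0.01 0; 0 0 0 -0.09 0.25 -0.01 0")

```text
time: 7.8
eef_pos: [0.5913, 0.1733, 0.1898]
ee_rot: [179.9, -0.1, -179.8]
contact_force: [-0.4, 0.2, -0.3]
gripper_width: 0.0005
```

```bash
python3 - <<'E'
from h import *
import pickle
o=ctrl.get_obs();im,d=shot('wrist','w2');pickle.dump((o['eef_pos'],o['ee_rot']),open('w2.pkl','wb'))
print(o['eef_pos'],o['ee_rot'],ctrl.get_calibration('wrist')['fx'])
cv2.imwrite('pics/w2c.png',cv2.resize(im[40:260,180:500,::-1],None,fx=2.5,fy=2.5,interpolation=cv2.INTER_CUBIC))
E
```

```text
[0.59130638 0.1733291  0.18977191] [ 1.79935541e+02 -7.87678864e-02 -1.79827216e+02] 283.69133114576243
```

View pics/w2c.png

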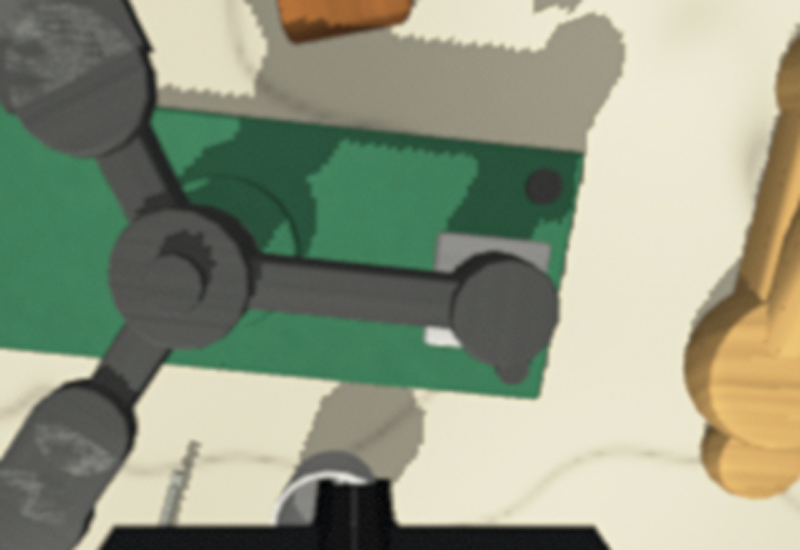

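The wrist view shows the heel disc at about (507,311) in the crop, over the pale cap, with cap corners at (441,233), (551,243) and (425,342). The nut is at (181,280) and the plate corners at (584,153) and (539,398). I'll fit these with a small camera-pose correction.

```bash
cat > wfit.py <<'E'
from h import *
import pickle
from scipy.optimize import least_squares
def run(pkl,C,capc,nut,heel,corn,edges,off0=(180,40),s=2.5):
    pos,rot=pickle.load(open(pkl,'rb'));c=ctrl.get_calibration('wrist')
    K=np.array([[c['fx'],0,c['cx']],[0,c['fy'],c['cy']],[0,0,1]]);D=np.array(c['D'],float)
    T=np.eye(4);T[:3,:3]=R.from_euler('xyz',rot,degrees=True).as_matrix();T[:3,3]=pos
    V0=np.linalg.inv(T@np.array(c['hand_eye']))
    def pr(P,e):
        Rm=R.from_rotvec(e).as_matrix()
        return (cv2.projectPoints(np.array(P,float),cv2.Rodrigues(Rm@V0[:3,:3])[0],Rm@V0[:3,3],K,D)[0][:,0]-off0)*s
    def res(p,full=False):
        x,y,yaw,h,off=p[:5];e=p[5:8]
        B=lambda a,b,z:[x+a*np.cos(yaw)-b*np.sin(yaw),y+a*np.sin(yaw)+b*np.cos(yaw),z]
        P=[B(*q,.074) for q in ((-.022,.09),(-.022,.134),(.022,.09))]+[B(0,0,.122),B(-.112*np.sin(h),.112*np.cos(h),.112),B(-.06,.18+off,.012),B(.06,.18+off,.012)]
        a=pr(P,e)-np.array([*capc,nut,heel,*corn])
        L=pr([B(-.06,0,.012),B(-.06,.18,.012),B(.06,0,.012),B(.06,.18,.012)],e);ed=[]
        for i,pt in ((0,edges[0]),(2,edges[1])):
            d=L[i+1]-L[i];n=np.array([-d[1],d[0]])/np.hypot(*d);ed.append(n@(pt-L[i]))
        if full: return a.round(1),np.round(ed,1)
        return np.r_[a.ravel(),ed,e/.01*1.,(off+.02)/.003]
    r=least_squares(res,[.5414,.1131,-.0939,0,-.02,0,0,0]);cov=np.linalg.inv(r.jac.T@r.jac)
    print(r.x.round(4),'h deg',np.degrees(r.x[3]).round(2),'+-(2px)',np.degrees(2*cov[3,3]**.5).round(2));print(*res(r.x,True))
E
python3 - <<'E'
from wfit import *
run('w2.pkl',0,[(441,233),(551,243),(425,342)],(181,280),(507,311),[(584,153),(539,398)],[np.array([160,106]),np.array([0,347])])
E
```

```text
[ 5.412e-01  1.240e-01 -1.036e-01 -2.000e-04 -1.930e-02 -2.000e-04
 -2.780e-02 -8.800e-03] h deg -0.01 +-(2px) 0.42
[[-0.3 -2.1]
 [ 1.8 -0. ]
 [-0.1  0.3]
 [-4.6  2.3]
 [ 3.7  0.7]
 [ 1.8 -1.4]
 [-2.1  2.8]] [ 3.9 -2.7]
```

```bash
sed -i 's|(off+.02)/.003\]|(off+.02)/.003,(x-.5414)/.001,(y-.1131)/.001,(yaw+.0939)/.004]|' wfit.py; python3 - <<'E'
from wfit import *
for h in ((507,311),(507,308),(507,314)):
    run('w2.pkl',0,[(441,233),(551,243),(425,342)],(181,280),h,[(584,153),(539,398)],[np.array([160,106]),np.array([0,347])])
im=cv2.imread('pics/w2.png');cv2.imwrite('pics/w2d.png',cv2.resize(im[125:200,230:415],None,fx=4.3,fy=4.3,interpolation=cv2.INTER_CUBIC))
E
```

```text
[ 0.5416  0.1163 -0.0963  0.0022 -0.0222 -0.0012 -0.0015  0.0027] h deg 0.13 +-(2px) 0.4
[[ 0.2 -1.9]
 [ 3.8  0. ]
 [ 0.8  0.9]
 [-7.4  2.7]
 [ 2.3  0.4]
 [ 1.6 -2.9]
 [-1.7  3.6]] [ 2.6 -1.4]
[ 0.5416  0.1162 -0.0962  0.0114 -0.0221 -0.0011 -0.0014  0.0027] h deg 0.65 +-(2px) 0.4
[[ 0.1 -1.9]
 [ 3.7  0. ]
 [ 0.7  0.9]
 [-7.5  2.7]
 [ 2.7  0.4]
 [ 1.6 -2.9]
 [-1.7  3.6]] [ 2.6 -1.4]
[ 0.5415  0.1163 -0.0963 -0.0069 -0.0222 -0.0012 -0.0017  0.0026] h deg -0.4 +-(2px) 0.4
[[ 0.3 -1.9]
 [ 3.9  0. ]
 [ 0.9  0.9]
 [-7.3  2.7]
 [ 1.9  0.3]
 [ 1.6 -2.9]
 [-1.7  3.6]] [ 2.6 -1.4]
```

View pics/w2d.png

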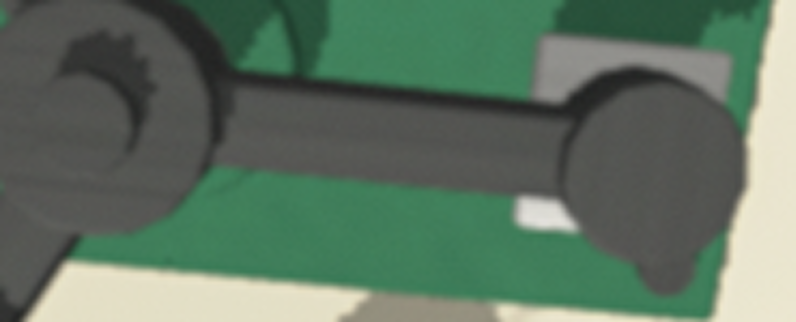

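```bash
sed -i 's|if full: return|HL=lambda s_:pr([[x-np.sin(yaw+h)*t+s_*np.cos(yaw+h)*.009,y+np.cos(yaw+h)*t+s_*np.sin(yaw+h)*.009,.104] for t in(.04,.09)],e)\n        for s_,pts in ((1,[(264.5,309.6),(447.7,325.8)]),(-1,[(261.6,260.2),(456.4,281)])):\n            L=HL(s_);d=L[1]-L[0];n=np.array([-d[1],d[0]])/np.hypot(*d);ed+=[w*(n@(np.array(q)-L[0])) for q in pts]\n        if full: return|; s|h,off=p|h,off=p|' wfit.py
sed -i 's|def run(pkl|w=1.\ndef run(pkl|' wfit.py
python3 - <<'E'
import wfit
from wfit import *
for w in (1.,0.01):
    wfit.w=w
    run('w2.pkl',0,[(439.5,233.4),(551.2,245),(425.6,343.9)],(174.5,283),(506.1,312.5),[(584,153),(539,398)],[np.array([160,106]),np.array([0,347])])
E
```

```text
[ 0.5428  0.1145 -0.0963  0.0021 -0.022   0.0017  0.003   0.0029] h deg 0.12 +-(2px) 0.31
[[ 0.2 -1.1]
 [ 2.2 -0.9]
 [-1.1  0. ]
 [-2.8  1.6]
 [ 1.1  0.5]
 [ 1.6 -2.4]
 [-1.8  4.1]] [ 1.5 -1.9 -0.8 -2.8  1.7  2.8]
[ 0.5426  0.1145 -0.0962  0.0025 -0.022   0.0009  0.0029  0.0034] h deg 0.15 +-(2px) 0.4
[[ 0.3 -1.2]
 [ 2.3 -1. ]
 [-1.1 -0.1]
 [-2.8  1.2]
 [ 1.2  0.2]
 [ 1.6 -2.4]
 [-1.8  4.1]] [ 1.6 -1.8 -0.  -0.   0.   0. ]
```

The head reads 0.1 ± 0.4 degrees, which puts the heel within about 1 mm of the post centre. Now the lever: move over to its clockwise side.

apply_moves(deltas="0 0 0 0.01 -0.03 0 0; 0 0 0 0.02 -0.06 0 0; 0 0 0 0.03 -0.09 0 0; 0 0 0 0.04 -0.12 0 0; 0 0 0 0.05 -0.15 0 0; 0 0 0 0.06 -0.18 0 0; 0 0 0 0.07 -0.21 0 0; 0 0 0 0.08 -0.24 0 0; 0 0 0 0.092 -0.27 0 0; 0 0 0 0.092 -0.28 0 0")

```text
time: 8.68
eef_pos: [0.4953, -0.1191, 0.191]
ee_rot: [-179.9, -0.0, 179.2]
contact_force: [-0.6, -1.1, 0.4]
gripper_width: 0.0004
```

apply_moves(deltas="0 0 0 0 0 0.02 0; 0 0 0 0 0 0.04 0; 0 0 0 0 0 0.06 0; 0 0 0 0 0 0.075 0; 0 0 0 0 0 0.09 0; 0 0 0 0 0 0.1 0; 0 0 0 0 0 0.105 0; 0 0 0 0 0 0.108 0; 0 0 0 0 0 0.11 0; 0 0 0 0 0 0.11 0")

```text
time: 9.52
eef_pos: [0.4992, -0.111, 0.0809]
ee_rot: [-180.0, 0.0, 179.8]
contact_force: [0.1, -0.1, 0.8]
gripper_width: 0.0004
```

```bash
cat > lev.py <<'E'
import sys
from h import *
P0=np.array([.5264,-.0455]);r=.058
def c(l,b=.010,a=.0095):
    t=np.radians(-90+l-5.45);e=np.array([np.cos(t),np.sin(t)]);d=np.array([-e[1],e[0]])
    return P0+r*e-(.007+a*abs(d[0])+b*abs(d[1]))*d
for l in map(float,sys.argv[1:]): print(l,go([*c(l),.08])[1])
o=ctrl.get_obs();print(o['time'],o['eef_pos'].round(4),o['ee_rot'],o['contact_force'])
E
python3 lev.py 5 10 15 20 25 30 35 40 45 50 55 60
```

```text
5.0 [-0.0102  0.0077  0.0009]
10.0 [-0.0146  0.0064  0.0009]
15.0 [-0.0191  0.0054  0.0009]
20.0 [-0.0237  0.0047  0.0009]
25.0 [-0.0284  0.0045  0.0009]
30.0 [-0.0333  0.0046  0.0009]
35.0 [-0.0382  0.0052  0.0009]
40.0 [-0.0432  0.0062  0.0009]
45.0 [-0.0482  0.0078  0.0009]
50.0 [-0.0531  0.0098  0.0009]
55.0 [-0.0578  0.0122  0.0009]
60.0 [-0.0624  0.0152  0.0009]
9.5167 [ 0.4992 -0.111   0.0809] [-1.79999444e+02  3.97453041e-02  1.79821802e+02] [ 0.06157314 -0.13605108  0.84563532]
```

apply_moves(deltas="0 0 0 -0.006 0.007 0 0; 0 0 0 -0.0125 0.0065 0 0; 0 0 0 -0.019 0.0055 0 0; 0 0 0 -0.0235 0.0045 0 0; 0 0 0 -0.0285 0.0045 0 0; 0 0 0 -0.0335 0.0045 0 0; 0 0 0 -0.038 0.005 0 0; 0 0 0 -0.043 0.006 0 0; 0 0 0 -0.048 0.008 0 0; 0 0 0 -0.053 0.01 0 0")

```text
time: 10.35
eef_pos: [0.5523, -0.1011, 0.0805]
ee_rot: [-180.0, -0.0, 179.8]
contact_force: [-3.3, 0.2, -0.7]
gripper_width: 0.0004
```

```bash
python3 lev.py 50 55 60 65 70 75 80 85 90
```

```text
50.0 [ 0.     -0.0004  0.0005]
55.0 [-0.0047  0.0021  0.0005]
60.0 [-0.0093  0.0051  0.0005]
65.0 [-0.0137  0.0086  0.0005]
70.0 [-0.0178  0.0125  0.0005]
75.0 [-0.0215  0.0169  0.0005]
80.0 [-0.0248  0.0217  0.0005]
85.0 [-0.0277  0.0269  0.0005]
90.0 [-0.03    0.0324  0.0005]
10.35 [ 0.5523 -0.1011  0.0805] [-1.79983265e+02 -6.97213536e-03  1.79818383e+02] [-3.25014524  0.22076475 -0.65989252]
```

apply_moves(deltas="0 0 0 -0.0045 0.002 0 0; 0 0 0 -0.0095 0.005 0 0; 0 0 0 -0.0135 0.0085 0 0; 0 0 0 -0.018 0.0125 0 0; 0 0 0 -0.0215 0.017 0 0; 0 0 0 -0.025 0.0215 0 0; 0 0 0 -0.0265 0.024 0 0; 0 0 0 -0.0275 0.027 0 0; 0 0 0 -0.0285 0.029 0 0; 0 0 0 -0.029 0.031 0 0")

```text
time: 11.18
eef_pos: [0.5813, -0.0699, 0.0807]
ee_rot: [-180.0, 0.0, 179.8]
contact_force: [-1.5, -1.6, 0.1]
gripper_width: 0.0007
```

```bash
python3 lev.py 85 90
```

```text
85.0 [ 0.0012 -0.0044  0.0007]
90.0 [-0.0012  0.0011  0.0007]
11.1833 [ 0.5813 -0.0699  0.0807] [-1.79993884e+02  3.04418472e-02  1.79838681e+02] [-1.53594433 -1.64482887  0.0881428 ]
```

Not at the stop yet, so nudge +y at 1 mm per row and watch the force.

apply_moves(deltas="0 0 0 0 0.001 0 0; 0 0 0 0 0.002 0 0; 0 0 0 0 0.003 0 0; 0 0 0 0 0.003 0 0; 0 0 0 0 0.0035 0 0; 0 0 0 0 0.0035 0 0; 0 0 0 0 0.004 0 0; 0 0 0 0 0.004 0 0; 0 0 0 0 0.004 0 0; 0 0 0 0 0.004 0 0")

```text
time: 12.02
eef_pos: [0.5816, -0.0672, 0.0808]
ee_rot: [-179.9, 0.1, 179.8]
contact_force: [1.9, -5.1, -1.6]
gripper_width: 0.0007
```

apply_moves(deltas="0 0 0 0 0.001 0 0; 0 0 0 0 0.001 0 0; 0 0 0 0 0.002 0 0; 0 0 0 0 0.002 0 0; 0 0 0 0 0.003 0 0; 0 0 0 0 0.003 0 0; 0 0 0 0 0.003 0 0; 0 0 0 0 0.003 0 0; 0 0 0 0 0.003 0 0; 0 0 0 0 0.003 0 0")

```text
time: 12.85
eef_pos: [0.5816, -0.0671, 0.0808]
ee_rot: [-179.7, 0.1, 179.7]
contact_force: [1.9, -9.7, -2.1]
gripper_width: 0.0006
```

The force rose to 9.7 N with no movement, so the lever is home against the pin. Back off and clear the view.

apply_moves(deltas="0 0 0 0 0 0 0; 0 0 0 0 -0.01 0 0; 0 0 0 0 -0.025 0 0; 0 0 0 0 -0.035 -0.01 0; 0 0 0 0 -0.04 -0.04 0; 0 0 0 0 -0.05 -0.07 0; 0 0 0 0.01 -0.07 -0.1 0; 0 0 0 0.02 -0.1 -0.12 0; 0 0 0 0.03 -0.13 -0.13 0; 0 0 0 0.03 -0.16 -0.14 0")

```text
time: 13.68
eef_pos: [0.5495, -0.2238, 0.2235]
ee_rot: [179.9, 0.1, 179.9]
contact_force: [0.8, -1.2, -0.2]
gripper_width: 0.0007
```

apply_moves(deltas="0 0 0 0 -0.03 0 0; 0 0 0 0 -0.06 0 0; 0 0 0 0 -0.09 0 0; 0 0 0 0 -0.1 0 0; 0 0 0 0 -0.1 0 0; 0 0 0 0 -0.1 0 0; 0 0 0 0 -0.1 0 0; 0 0 0 0 -0.1 0 0; 0 0 0 0 -0.1 0 0; 0 0 0 0 -0.1 0 0")

```text
time: 14.52
eef_pos: [0.5508, -0.3215, 0.2207]
ee_rot: [180.0, 0.0, 180.0]
contact_force: [-0.4, 0.6, 0.1]
gripper_width: 0.0003
```

```bash
python3 - <<'E'
from h import *
o=ctrl.get_obs();print(o['time'],o['eef_pos'],o['contact_force'])
im,d=shot('top','top4');cv2.imwrite('pics/top4c.png',cv2.resize(im[155:295,220:400,::-1],None,fx=4.4,fy=4.2857,interpolation=cv2.INTER_CUBIC))
a=cv2.imread('pics/top0.png').astype(int);df=abs(im[:,:,::-1].astype(int)-a).max(2)
P0=np.array([.5264,-.0455]);
for l in(80,85,90):
    t=np.radians(-95.45+l);print(l,(proj('top',[*(P0+.08*np.array([np.cos(t),np.sin(t)])),.085])[0]-[220,155])*[4.4,4.2857])
E
```

```text
14.5167 [ 0.55083629 -0.3214501   0.22068667] [-0.4062368   0.57276434  0.06406614]
80 [602.81523446 187.46454484]
85 [591.42029662 184.67088452]
90 [579.83394142 182.84100427]
```

View pics/top4c.png

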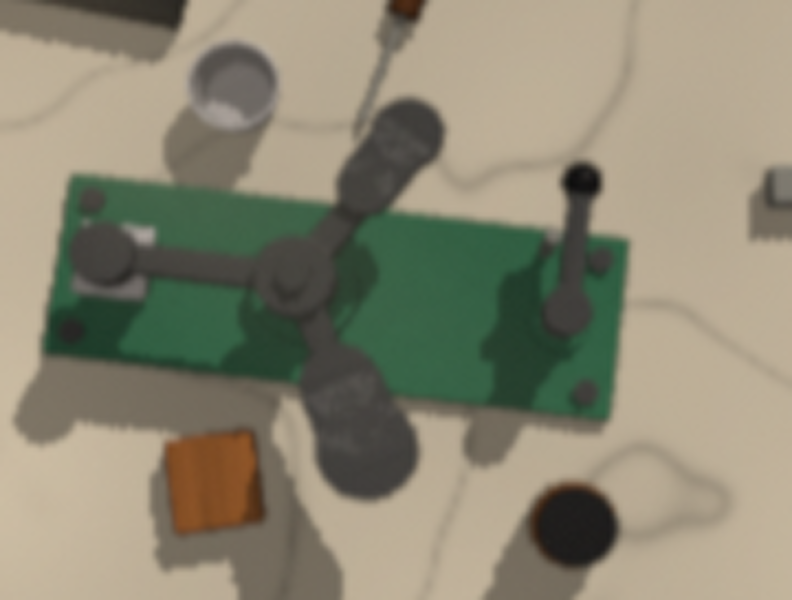

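The ball is at (581,181), and 90 degrees predicts (580,183), so the lever is home. The heel is still over the post at (104,253), unchanged, and the tin, block, jar and awl are where they were. Handing in.

```bash
python3 -c "
from rig import ctrl
print(ctrl.sign_off())"
```

```text
the job is handed in; nothing more can be done
None
```

The anvil is set for heel work: the heel stake stands over the support post and the clamp lever is home against its stop pin. I handed the job in just after 14.5 s of the allowed 70 s.

- **Head:** I pushed the heel arm counter-clockwise through about 120° with the closed fingertips; the sampled contact force was about 3 N. A fit to a close wrist picture gave the head at 0.1° ± 0.4° from centred, so the heel is within about 1 mm of the post centre. In the last top picture the heel had not moved while the lever was pushed.
- **Lever:** I then pushed it counter-clockwise. At the end the force rose from 5 to 9.7 N with no further movement, so it is against the pin. The ball is within about half an image pixel of where 90° predicts.
- **Surroundings:** The tin, block, jar and awl look unmoved beside the first picture. I did not compare the hammer, last and whetstone closely, but the arm never went down near them. The robot was clear of everything at hand-in.
- **One disagreement:** A rough depth reading from the top camera put the head about 1.8° short. I trusted the closer wrist fit, whose residuals were up to about 1.6 image pixels. The heel-to-cap position in the top picture also agreed with it.

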